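# Clear the brush and latch the chip guard

## Robot

A 7-joint arm with a two-finger parallel gripper is mounted at the origin on the work surface. World frame = base frame: x ahead of the robot, y to its left, z up, the work surface at z = 0. Lengths are in m, angles in rad, forces in N, time in s.
With the tool pointing down it reaches from about 0.4 to 0.85 m from the base axis. Payload 10.4 kg.
Tool frame: the origin (TCP) lies between the finger pads; the fingertips stand ahead of it and the grasp point (between the pads) lies 5 mm behind it (manip.tip_extent is the z of the fingertips in the tool frame, in m); z points along the fingers, y is the line along which they close (so a half turn about z gives the same grasp; the last joint's range is limited). The gripper opens to 85 mm and grips with 20 to 120 N. Pads are 22 mm wide; open, the fingers measure 114 mm over their backs; the gripper's body (76 mm by 85 mm) begins 54 mm behind the grasp point. The pads swing forward as they close: fully open they stand 13 mm farther back than shut.
Start: joints at [1.269, 0.332, -0.065, 1.46, 0.022, 1.35, -0.088], TCP at [0.172, -0.601, 0.245] pointing down, gripper open.
Joint ranges: [-2.6, 2.6], [-0.5, 2.12], [-1.47, 1.34], [0.16, 2.42], [-1.27, 4.41], [0.06, 2.06], [-2.6, 2.6]. Speed limits (rad/s): [2.22, 2.22, 2.79, 2.79, 3.14, 3.14, 3.14].

## Interface

Orientations are given as a unit quaternion [x, y, z, w].
In Python, from workcell import status, viewer, manip gives the robot as it stands.
- The arm moves only by the tool play_rows, never from a script. Its argument "plan" is one flat list of numbers, 7 for each row, row after row: the turn, a rotation vector about the tool's x, y, z in degrees, then the shift along the tool's x, y, z in m, then the opening, from 0 (shut) to 1 (fully open). In form: [ax, ay, az, dx, dy, dz, grip, ax, ay, az, dx, dy, dz, grip, ...]. A call has 1 to 20 rows; each row is the pose to reach, as a shift and turn from the pose commanded when the call began, along the tool's axes at that moment; what a row does not reach only later rows make up. A row lasts 1/8 s, in which the tool goes at most 62.5 mm and 10.7 degrees, less where a joint would pass 70% of its speed; a pose out of reach is approached as far as the arm can. A call with a gripper value outside its range is refused whole. The fingers move at their own pace and stop on an object; "squeeze" is the grip in N (left out, the last holds). Time passes only in rows, so rows that repeat a pose let the fingers close. It gives the time, the measured TCP pose, the force, the opening and the grip force at its end, in the units of the state.
- status.get_obs(): the state, without advancing time (a new reading comes with each control period).
- viewer.camera(name): name is "scene" or "top" or "wrist"; returns the picture (400x640x3 uint8, red, green, blue); there is no depth.
- viewer.camera_model(name): a dict with "fx", "fy", "cx", "cy" (pixels), "R" (3x3) and "t" (3): a world point X has camera coordinates R X + t. Camera axes: x right, y down, z forward; pixel columns grow to the right and rows downward; lengths in m; the calibration is good to about 2 mm. A picture is of the moment at which its call begins: read the wrist's pose just before it. camera_model takes no time and is no camera call; for the wrist camera it gives the pose at the moment of the call.
- manip.hand_in(): hands the job in; it is judged then, once.
The state is a dict: "clock": time; "joint_pos": joint angles; "joint_velocities": joint speeds; "tau": joint torques, N m; "position": TCP position; "ee_rot": TCP orientation; "ft_force": force on the tool from outside, world axes, zero at the start; "torque": the same for the moment, N m; "grip_width": opening from 0.0 (shut) to 1.0 (fully open); "grasp_force": force on a finger pad.
Only numpy, scipy, OpenCV 4.12 (cv2) and the standard library are available. Lean on these libraries where they do the work, as an engineer would, in place of code of your own. Each camera call takes 0.05 s, during which the arm holds its last target. There are 200 camera calls.

## Task

First take the chip brush off the guard's track and lay it flat in the orange tray. Then push the clear chip guard gently shut by its black tab until its latch clicks and holds it; do not ram it against the stop or slam it. Leave the other things on the bench where they are.

Things in the scene. Friction and masses are not known exactly. Their poses are not given: they have to be found in the camera images.
- station: Grey base plate fixed to the bench, x -160 to +108, y -370 to +175 mm, top at z 20 mm, with a red bench vise (x -5 to +125, y -100 to +30 mm, top 158 mm). Origin at bench height; x points away from the robot. The guard's track is the dark line along y at x = -40 mm, in front of the vise.
- guard: Sliding chip guard: upright clear panel, yellow frame, 180 (y) x 12 (x) x 132 mm high, 3 mm above the plate, on a slide along the station's y; +y shuts it. Origin: middle of its lower edge. Station y of the origin: -255 to -235 mm open, -30 mm latched, give or take 18 mm with the latch setting. Friction 2 N plus 25 N per m/s. Steel tongue sticks out 60 mm at its +y edge, 97 to 113 mm up.
- push_tab (a point): Centre of the black push tab on top of the guard's middle: 36 mm (station x) x 14 mm (y, the travel direction) x 42 mm high. Its upper 40 mm stand free above the frame (frame top 155, tab top 195 mm above the bench). Push its -y side. This point lies 151 mm above the guard's origin.
- latch: Blue latch post at the track's +y end, foot 70 x 75 mm; bridge top 166 mm, red bolt knob to 190 mm above the bench. Origin: middle of the foot, station x -40, y +122, z +20 mm. Its upper part is clamped in a slot, set up to 18 mm either way along y, differently each time; this origin does not show the setting. More than 25 N damages the latch.
- latch_front (a point): Middle of the foot's -y side, 31 mm above the bench. In the last 36 mm the guard compresses an ejector spring (3 to 8 N) that throws the guard back if let go unlatched, and presses it on the bolt once latched; in the last 20 mm its tongue lifts a sprung bolt that clicks down behind a ridge. Push needed: up to about 15 N in all at 30 mm/s. From 1 mm past the click a rubber pad adds 8 N per mm.
- brush: Chip brush left across the track, in the guard's way, lying flat on the base plate: light-wood handle 85 x 24 x 16 mm towards -x (x -75 to +10 mm), black head 55 x 34 x 22 mm towards +x (x +10 to +65 mm); 80 g give or take 30 percent. Origin: on its underside; x along its length towards the head, z up.
- brush_grip (a point): Place to take the brush: middle of the handle, 24 mm wide, brush x = -40, y = 0, z = +8 mm.
- tray: Orange open tool tray fixed to the bench to the left of the station, 240 (x) x 150 (y) x 35 mm high outside, walls and floor 5 mm. Origin under its centre, at bench height; x along its length.
- oil_can: Bystander, to be left alone: green oil can, 60 mm across, 130 tall, standing on the station's base plate behind the latch. Origin: middle of its underside.
- bush: Bystander, to be left alone: brass bush, 32 mm across, 30 tall, standing on the base plate in front of the latch. Origin: middle of its underside.
- hammer: Bystander, to be left alone: hammer lying on the bench to the right. Origin: on its underside.
- driver: Bystander, to be left alone: orange screwdriver lying on the bench beyond the station. Origin: on its underside.
- jar: Bystander, to be left alone: amber glass jar, 70 mm across, 90 tall, beyond the station. Origin: middle of its underside.
- offcut: Bystander, to be left alone: wood offcut 90 x 60 x 40 mm, beyond the station. Origin: middle of its underside.
- mug: Bystander, to be left alone: blue mug, 80 mm across, 95 tall, beyond the station. Origin: middle of its underside.
Not all that is in view belongs to the job. Of the things like the brush, leave any that is blue; of the rest the larger one is meant.

How it is judged:
On the way, in this order (a step that is already met when the one before it is completed fails the run):
1. the brush lies flat in the tray, let go (x of brush in the frame of tray between -0.075 and 0.075 m and y of brush in the frame of tray between -0.06 and 0.06 m and z of brush in the frame of tray below 0.015 m and angle between brush's own z axis and vertical below 0.15 rad and contact force between the fingers and brush below 0.1 N and linear speed of brush below 0.05 m/s), for 0.2 s.
2. the guard is shut and stays shut with nothing pushing it (y of guard in the frame of station above -0.055 m and contact force between guard and latch above 5 N and contact force between each of the arm, the fingers and guard below 0.1 N and linear speed of guard below 0.01 m/s), for 0.3 s.
At the end, for the whole second after the job is handed in: Brush flat in the tray (tilt under 0.15 rad, origin within 75 mm along and 60 mm across of tray centre, under 15 mm above its underside), let go, at rest; guard latched: let go, at rest, origin beyond station y = -55 mm, held by the latch's bolt against its ejector (over 5 N between them) (x of brush in the frame of tray between -0.075 and 0.075 m and y of brush in the frame of tray between -0.06 and 0.06 m and z of brush in the frame of tray below 0.015 m and angle between brush's own z axis and vertical below 0.15 rad and y of guard in the frame of station above -0.055 m and contact force between guard and latch above 5 N and linear speed of guard below 0.01 m/s and linear speed of brush below 0.02 m/s); the robot touches nothing.
It fails at once if the latch is rammed or forced: more than 25 N on it (contact force between anything else and latch above 25 N).
It fails at once if the guard is slammed: faster than 0.35 m/s (linear speed of guard above 0.35 m/s).
It fails at once if a bystander is moved by more than 30 mm (distance of any of oil_can, bush, hammer, driver, jar, offcut, mug from where it was at the start of the episode above 0.03 m).
It also fails if it takes over 61 s, if anything falls off the work surface, if the arm or the gripper's body presses on something with over 40 N, if the wrist force passes 120 N, or if a joint passes its speed limit or range.

## Working session

There is one attempt and no reset: what is moved stays moved. The work goes in short steps, Python scripts to look and compute and a tool call to move; the robot and the scene stay as the last step left them, time stands still between calls to the robot, and variables do not carry over. Pictures are saved under pics/ and viewed, at most 10 in all, crops included, and the job is handed in when it is done.

Besides the shell and the picture viewer there is one more tool, called after "Emit:" as name(argument=value, ...) on one line, values as JSON. play_rows: Moves the arm, as the interface text tells. Its arguments: {"type":"object","properties":{"plan":{"type":"array","items":{"type":"number"}},"squeeze":{"type":"number"}},"required":["plan"]}

```bash
mkdir -p pics
cat > h.py <<'E'
from workcell import status, viewer, manip
import cv2, numpy as np
from scipy.spatial.transform import Rotation as Ro
def shot(n,f):
    im=viewer.camera(n); cv2.imwrite('pics/'+f,im[:,:,::-1]); return im
def ray(n,u,v,z):
    m=viewer.camera_model(n);R=np.array(m['R']);t=np.array(m['t'])
    d=R.T@np.array([(u-m['cx'])/m['fx'],(v-m['cy'])/m['fy'],1]);c=-R.T@t
    return c+d*(z-c[2])/d[2]
def proj(n,X):
    m=viewer.camera_model(n);p=np.array(m['R'])@np.array(X)+np.array(m['t'])
    return [m['fx']*p[0]/p[2]+m['cx'],m['fy']*p[1]/p[2]+m['cy']]
E
python3 - <<'E'
from h import *
shot('scene','s1.png');shot('top','t1.png')
o=status.get_obs();print(o, manip.tip_extent)
E
```

```text
{'clock': 0.1, 'joint_pos': array([ 1.26940524,  0.3327811 , -0.06471934,  1.46083356,  0.02160467,
        1.34988072, -0.08850329]), 'joint_velocities': array([-0.00080713,  0.00013232,  0.00066356, -0.00190581,  0.00090821,
        0.0014287 ,  0.00102391]), 'tau': array([ 2.56728112e-03, -6.26746273e+01,  4.98552003e-02, -3.92428887e+01,
        1.63747830e-02,  6.89830500e-03, -2.46110818e-05]), 'position': array([ 0.17192151, -0.60057548,  0.2446241 ]), 'ee_rot': array([ 9.90297570e-01,  1.38961716e-01, -1.09404391e-04, -5.93507546e-04]), 'ft_force': array([ 0.34242811, -0.03053313, -0.16258457]), 'torque': array([-0.01327823,  0.00669073, -0.03696522]), 'grasp_force': 0.0, 'grip_width': 1.000170824597} 0.014
```

View pics/s1.png

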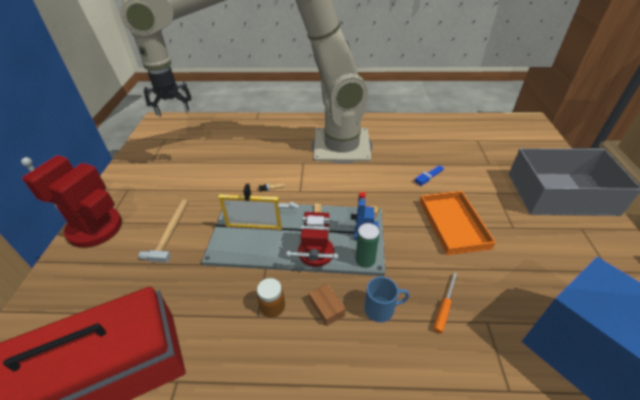

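View pics/t1.png

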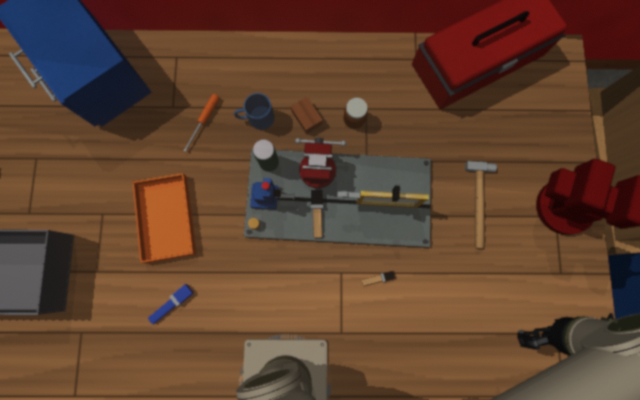

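The top view shows the guard open (tab near (396,193)), and the brush lying across the track with its head at (317,198) and handle at (318,222). The latch is at (265,190), the bush at (254,224) and the tray at (164,218). The blue brush and the small brush near (380,278) are decoys. Next I enlarge the top view.

Run:
```python
from h import *
im=cv2.imread('pics/t1.png')
cv2.imwrite('pics/t1c.png',cv2.resize(im[140:260,240:440],None,fx=4,fy=4,interpolation=cv2.INTER_CUBIC))
for n,p in dict(pl_fl=(247,238,.02),pl_fr=(431,246,.02),pl_br=(432,159,.02),trTL=(134,184,.035),trTR=(184,175,.035),trBR=(194,254,.035),trBL=(145,263,.035),handle_end=(318,236,.036),head=(317,192,.042),tab=(396,188,.195)).items(): print(n,ray('top',*p).round(4))
```

```text
pl_fl [0.3984 0.1176 0.02  ]
pl_fr [ 0.3777 -0.4184  0.02  ]
pl_br [ 0.6404 -0.4324  0.02  ]
trTL [0.5539 0.4518 0.035 ]
trTR [0.582  0.3073 0.035 ]
trBR [0.3506 0.2642 0.035 ]
trBL [0.3246 0.4012 0.035 ]
handle_end [ 0.4037 -0.0891  0.036 ]
head [ 0.5318 -0.0853  0.042 ]
tab [ 0.5119 -0.2887  0.195 ]
```

View pics/t1c.png

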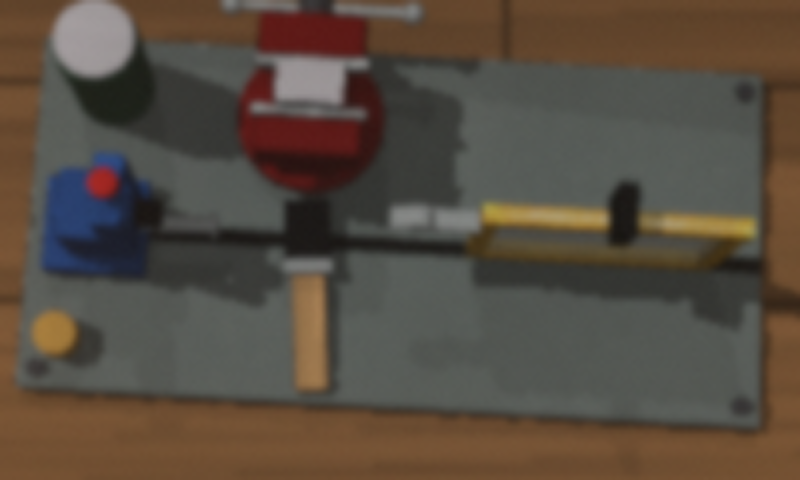

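The crop gives the brush handle end at about (317.8,237), the head end at (317,191), and the plate's front corners at (244.5,237) and (429.5,247). Now I compute the first move.

```bash
cat >> h.py <<'E'
def go(x,y,z,yaw):
    "print turn (deg) and shift in tool axes to reach a tool-down pose with tool x at world yaw (deg)"
    o=status.get_obs();R=Ro.from_quat(o['ee_rot']);T=Ro.from_euler('z',yaw,degrees=True)*Ro.from_euler('x',180,degrees=True)
    print((R.inv()*T).as_rotvec(degrees=True).round(2),R.inv().apply(np.array([x,y,z])-o['position']).round(4))
E
python3 - <<'E'
from h import *
c=[ray('top',244.5,237,.02)[:2],ray('top',429.5,247,.02)[:2],ray('top',430.8,159.2,.02)[:2]]
d=c[0]-c[1];yaw=np.arctan2(-d[0],d[1]);Rm=np.array([[np.cos(yaw),-np.sin(yaw)],[np.sin(yaw),np.cos(yaw)]])
loc=np.array([[-.16,.175],[-.16,-.37],[.108,-.37]])
o=np.mean([ci-Rm@l for ci,l in zip(c,loc)],0);print('station',o,np.degrees(yaw),[(Rm.T@(ci-o)).round(4) for ci in c])
e=ray('top',317.75,237,.034);f=ray('top',317.1,191,.042);print(e,f)
for r in dict(tab=(396,187,.195),knob=(265.5,185.5,.19)).values():
  w=ray('top',*r);print(w,Rm.T@(w[:2]-o))
go(.435,-.089,.15,1.5);go(.435,-.089,.037,1.5)
E
```

```text
station [ 0.55178413 -0.05461294] -2.814938161763043 [array([-0.1591,  0.172 ]), array([-0.1591, -0.3676]), array([ 0.1062, -0.3694])]
[ 0.40098933 -0.0883675   0.034     ] [ 0.53477636 -0.08560353  0.042     ]
[ 0.51451763 -0.2888189   0.195     ] [-0.02571963 -0.23575353]
[0.51746769 0.04575004 0.19      ] [-0.03920387  0.09855659]
[-7.000e-02  1.000e-02  1.448e+01] [ 0.3937 -0.4193  0.0951]
[-7.000e-02  1.000e-02  1.448e+01] [ 0.3937 -0.4192  0.2081]
```

Emit:
play_rows(plan=[0,0,7,0.2,-0.2,0.03,1,0,0,14.5,0.394,-0.419,0.095,1,0,0,14.5,0.394,-0.419,0.095,1,0,0,14.5,0.394,-0.419,0.095,1,0,0,14.5,0.394,-0.419,0.095,1,0,0,14.5,0.394,-0.419,0.095,1,0,0,14.5,0.394,-0.419,0.095,1,0,0,14.5,0.394,-0.419,0.095,1,0,0,14.5,0.394,-0.419,0.095,1,0,0,14.5,0.394,-0.419,0.095,1,0,0,14.5,0.394,-0.419,0.095,1,0,0,14.5,0.394,-0.419,0.095,1,0,0,14.5,0.394,-0.419,0.095,1,0,0,14.5,0.394,-0.419,0.095,1])

```text
clock: 1.85
position: [0.4353, -0.0904, 0.1504]
ee_rot: [1.0, 0.012, 0.0, 0.0]
ft_force: [-0.4, 0.6, -0.1]
grip_width: 0.997
grasp_force: 0.0
```

Run:
```python
from h import *
m=shot('wrist','w1.png');o=status.get_obs();print(o['position'],o['ee_rot'],o['clock'])
print(proj('wrist',[.435,-.089,.036]),proj('wrist',[.4,-.089,.036]),proj('wrist',[.475,-.089,.036]))
go(.435,-.089,.037,1.5)
```

```text
[ 0.43534421 -0.09024174  0.15041838] [9.99924281e-01 1.23043188e-02 8.95547225e-05 1.66826169e-04] 1.9
[np.float64(309.98642771249126), np.float64(199.85825262416583)] [np.float64(309.04645166232234), np.float64(238.67358897631584)] [np.float64(311.15805409900634), np.float64(151.47715582551274)]
[ 0.02 -0.01 -0.09] [-0.0003 -0.0013  0.1134]
```

View pics/w1.png

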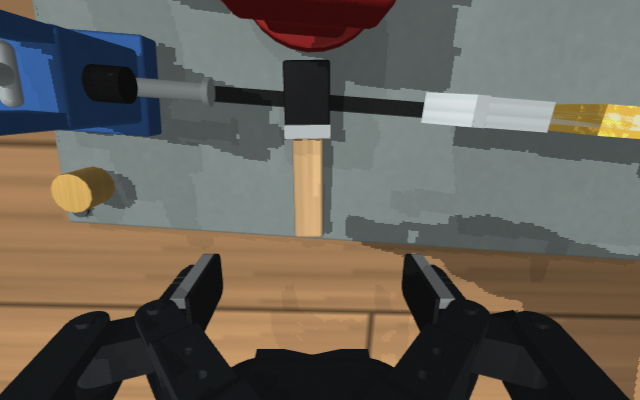

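The wrist view has the handle centred at column 308 with its end at row 237, as predicted. I descend and grip.

Emit:
play_rows(plan=[0,0,0,0,-0.002,0.05,1,0,0,0,0,-0.002,0.09,0.7,0,0,0,0,-0.002,0.105,0.6,0,0,0,0,-0.002,0.113,0.6,0,0,0,0,-0.002,0.113,0.5,0,0,0,0,-0.002,0.113,0,0,0,0,0,-0.002,0.113,0,0,0,0,0,-0.002,0.113,0,0,0,0,0,-0.002,0.113,0,0,0,0,0,-0.002,0.113,0,0,0,0,0,-0.002,0.113,0], squeeze=40)

```text
clock: 3.28
position: [0.4364, -0.0879, 0.0386]
ee_rot: [1.0, 0.013, 0.001, 0.001]
ft_force: [-1.4, 0.3, 6.4]
grip_width: 0.266
grasp_force: 39.8
```

Run:
```python
from h import *
go(.418,-.088,.26,1.5);go(.4136,.348,.26,11.5);go(.4136,.348,.06,11.5);go(.4136,.348,.027,11.5)
```

```text
[ 0.06 -0.12 -0.02] [-1.800e-02 -1.000e-04 -2.215e-01]
[  0.07  -0.12 -10.02] [-0.0111 -0.4361 -0.2219]
[  0.07  -0.12 -10.02] [-0.0116 -0.4363 -0.0219]
[  0.07  -0.12 -10.02] [-0.0116 -0.4363  0.0111]
```

Emit:
play_rows(plan=[0,0,0,-0.003,0,-0.03,0,0,0,0,-0.018,0,-0.09,0,0,0,0,-0.018,0,-0.15,0,0,0,0,-0.018,0,-0.2,0,0,0,0,-0.018,0,-0.22,0,0,0,-2,-0.015,-0.05,-0.222,0,0,0,-4,-0.015,-0.11,-0.222,0,0,0,-6,-0.014,-0.17,-0.222,0,0,0,-8,-0.013,-0.23,-0.222,0,0,0,-10,-0.012,-0.29,-0.222,0,0,0,-10,-0.011,-0.35,-0.222,0,0,0,-10,-0.011,-0.4,-0.222,0,0,0,-10,-0.011,-0.436,-0.222,0,0,0,-10,-0.011,-0.436,-0.222,0,0,0,-10,-0.011,-0.436,-0.18,0,0,0,-10,-0.011,-0.436,-0.13,0,0,0,-10,-0.011,-0.436,-0.08,0,0,0,-10,-0.011,-0.436,-0.05,0,0,0,-10,-0.011,-0.436,-0.05,0])

```text
clock: 5.65
position: [0.4128, 0.346, 0.0859]
ee_rot: [0.995, 0.099, -0.001, 0.001]
ft_force: [0.8, 0.6, -0.1]
grip_width: 0.266
grasp_force: 39.5
```

Run:
```python
from h import *
shot('top','t2.png');im=shot('wrist','w2.png')
t=cv2.imread('pics/t2.png')[140:300,100:330]
cv2.imwrite('pics/c2.png',np.hstack([cv2.resize(t,(431,300)),cv2.resize(im[:,:,::-1],(369,300))]))
go(.4136,.348,.027,11.5)
```

```text
[-0.01 -0.07 -0.06] [-0.0004 -0.0002  0.0617]
```

View pics/c2.png

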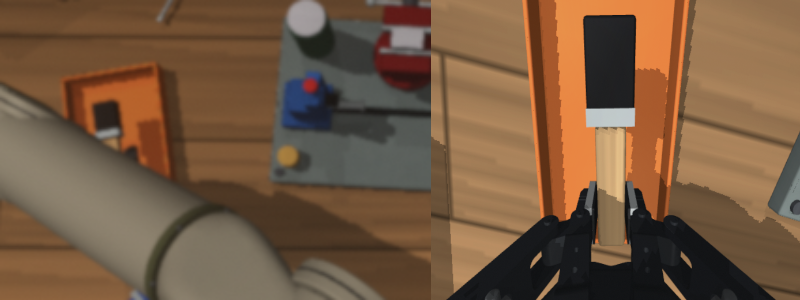

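The brush is held straight, centred over the tray (head at (609,60) in the wrist half). I lower and release it.

Emit:
play_rows(plan=[0,0,0,0,0,0.03,0,0,0,0,0,0,0.05,0,0,0,0,0,0,0.058,0,0,0,0,0,0,0.061,0,0,0,0,0,0,0.061,0,0,0,0,0,0,0.061,0.3,0,0,0,0,0,0.061,0.5,0,0,0,0,0,0.061,0.6,0,0,0,0,0,0.061,0.6,0,0,0,0,0,0.061,0.6,0,0,0,0,0,0.061,0.6,0,0,0,0,0,0.03,0.6,0,0,0,0,0,-0.03,0.6,0,0,0,0,0,-0.09,0.6,0,0,0,0,0,-0.14,0.6,0,0,0,0,0,-0.19,0.3,0,0,0,0,0,-0.19,0])

```text
clock: 7.88
position: [0.414, 0.3493, 0.2809]
ee_rot: [0.995, 0.1, 0.003, -0.001]
ft_force: [-0.3, 0.1, -1.5]
grip_width: 0.184
grasp_force: 0.0
```

Run:
```python
from h import *
im=shot('wrist','w3.png')
cv2.imwrite('pics/w3c.png',cv2.resize(im[:,:,::-1],(480,300)))
tip=[(.5138,-.2888)]
yw=np.radians(-2.8);c,s=np.cos(yw),np.sin(yw)
W=lambda x,y:(.5518+c*x-s*y,-.0546+s*x+c*y)
print('tab',W(-.04,-.2358),'start',W(-.04,-.30))
a=W(-.04,-.30)
go(.40,.2,.28,87.2);go(*a,.28,87.2); go(*a,.28,-2.8)
```

```text
tab (np.float64(0.500328978788537), np.float64(-0.2881644963932857)) start (np.float64(0.4971928235676586), np.float64(-0.3522878504106057))
[  0.08  -0.15 -75.74] [-0.0428  0.1428 -0.0017]
[  0.08  -0.15 -75.74] [-0.0573  0.7034 -0.002 ]
[-0.05 -0.15 14.26] [-0.0573  0.7034 -0.002 ]
```

View pics/w3c.png

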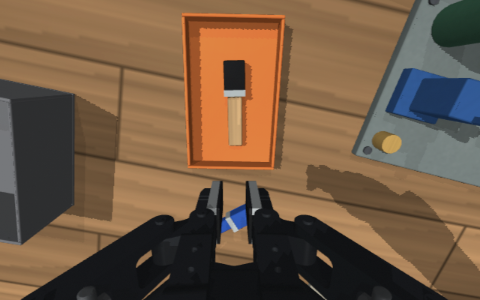

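The brush lies flat in the tray (crop (235,100)), let go. Now I cross over high to behind the tab with the gripper shut.

Emit:
play_rows(plan=[0,0,3,-0.01,0.05,0,0,0,0,6,-0.02,0.11,0,0,0,0,9,-0.02,0.17,0,0,0,0,12,-0.03,0.23,0,0,0,0,14.3,-0.03,0.29,0,0,0,0,14.3,-0.035,0.35,0,0,0,0,14.3,-0.04,0.41,0,0,0,0,14.3,-0.045,0.47,0,0,0,0,14.3,-0.05,0.53,0,0,0,0,14.3,-0.055,0.59,0,0,0,0,14.3,-0.056,0.65,0,0,0,0,14.3,-0.056,0.69,0,0,0,0,14.3,-0.056,0.704,0,0,0,0,14.3,-0.056,0.704,0,0,0,0,14.3,-0.056,0.704,0,0])

```text
clock: 9.8
position: [0.4988, -0.3512, 0.2772]
ee_rot: [1.0, -0.024, -0.0, -0.0]
ft_force: [-0.4, 0.7, -0.5]
grip_width: -0.004
grasp_force: 0.0
```

Run:
```python
from h import *
im=shot('wrist','w4.png');im2=shot('scene','s4.png')
cv2.imwrite('pics/c4.png',np.hstack([cv2.resize(im[:,:,::-1],(480,300)),cv2.resize(im2[140:260,190:318,::-1],(320,300))]))
go(.4985,-.352,.18,-2.8)
for z in (.155,.195): print(proj('wrist',[.5003,-.2882,z]))
```

```text
[ 0.01 -0.02  0.08] [-0.0002  0.0004  0.0977]
[np.float64(237.33231167174597), np.float64(198.21324216327073)]
[np.float64(224.66160502974049), np.float64(214.13476999137467)]
```

View pics/c4.png

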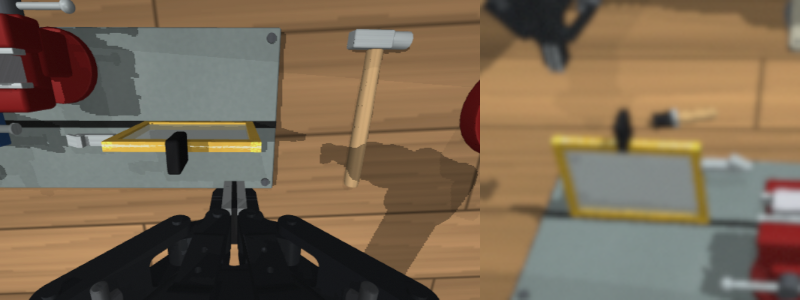

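The tab is at (176,152) in the wrist half and the shut fingers are just behind it at (233,195), with a gap of about 35 mm. I descend and approach.

Emit:
play_rows(plan=[0,0,0,0,0,0.05,0,0,0,0,0,0,0.085,0,0,0,0,0,0,0.097,0,0,0,0,0,0,0.097,0,0,0,0,0,-0.005,0.097,0,0,0,0,0,-0.01,0.097,0,0,0,0,0,-0.015,0.097,0,0,0,0,0,-0.02,0.097,0,0,0,0,0,-0.025,0.097,0,0,0,0,0,-0.03,0.097,0,0,0,0,0,-0.034,0.097,0,0,0,0,0,-0.038,0.097,0,0,0,0,0,-0.042,0.097,0,0,0,0,0,-0.046,0.097,0,0,0,0,0,-0.05,0.097,0,0,0,0,0,-0.054,0.097,0])

```text
clock: 11.9
position: [0.501, -0.2992, 0.1803]
ee_rot: [1.0, -0.025, 0.0, 0.0]
ft_force: [1.1, -2.4, -0.9]
grip_width: 0.003
grasp_force: 1.4
```

Emit:
play_rows(plan=[0,0,0,0,-0.005,0,0,0,0,0,0,-0.01,0,0,0,0,0,0,-0.015,0,0,0,0,0,0,-0.02,0,0,0,0,0,0,-0.025,0,0,0,0,0,0,-0.03,0,0,0,0,0,0,-0.035,0,0,0,0,0,0,-0.04,0,0,0,0,0,0,-0.045,0,0,0,0,0,0,-0.05,0,0,0,0,0,0,-0.055,0,0,0,0,0,0,-0.06,0,0,0,0,0,0,-0.065,0,0,0,0,0,0,-0.07,0,0,0,0,0,0,-0.075,0,0,0,0,0,0,-0.08,0,0,0,0,0,0,-0.085,0,0,0,0,0,0,-0.09,0,0,0,0,0,0,-0.095,0,0,0,0,0,0,-0.1,0,0])

```text
clock: 14.4
position: [0.5061, -0.199, 0.1803]
ee_rot: [1.0, -0.025, 0.0, 0.0]
ft_force: [1.8, -2.6, -1.3]
grip_width: 0.003
grasp_force: 1.5
```

Run:
```python
from h import *
im=shot('wrist','w5.png');im2=shot('top','t5.png');o=status.get_obs();print(o['position'],o['ft_force'])
cv2.imwrite('pics/c5.png',np.hstack([cv2.resize(im[:,:,::-1],(400,300)),cv2.resize(im2[140:260,240:400,::-1],(400,300))]))
yw=np.radians(-2.8);c,s=np.cos(yw),np.sin(yw);d=o['position'][:2]-[.5518,-.0546];print('station',c*d[0]+s*d[1],-s*d[0]+c*d[1])
```

```text
[ 0.50601672 -0.19824326  0.18032977] [-0.50435092  1.07278963  0.55566487]
station -0.03871168346390717 -0.1457082687361681
```

View pics/c5.png

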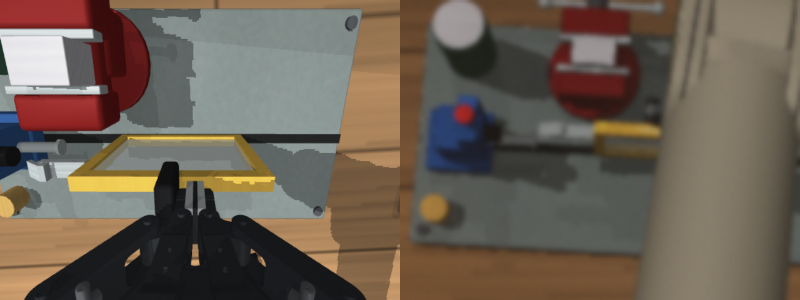

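The fingers press on the tab's -y side (wrist (180,190)), and the guard slides with them. The tongue is still short of the latch.

Emit:
play_rows(plan=[0,0,0,0,-0.005,0,0,0,0,0,0,-0.01,0,0,0,0,0,0,-0.015,0,0,0,0,0,0,-0.02,0,0,0,0,0,0,-0.025,0,0,0,0,0,0,-0.03,0,0,0,0,0,0,-0.035,0,0,0,0,0,0,-0.04,0,0])

```text
clock: 15.5
position: [0.5079, -0.159, 0.1803]
ee_rot: [1.0, -0.025, -0.0, 0.0]
ft_force: [-1.1, -2.9, 0.1]
grip_width: 0.003
grasp_force: 1.5
```

Emit:
play_rows(plan=[0,0,0,0,-0.003,0,0,0,0,0,0,-0.006,0,0,0,0,0,0,-0.009,0,0])

```text
clock: 15.88
position: [0.5084, -0.1503, 0.1803]
ee_rot: [1.0, -0.025, -0.0, 0.0]
ft_force: [0.4, -3.0, 0.7]
grip_width: 0.002
grasp_force: 1.3
```

Emit:
play_rows(plan=[0,0,0,0,-0.003,0,0,0,0,0,0,-0.006,0,0,0,0,0,0,-0.009,0,0])

```text
clock: 16.25
position: [0.5089, -0.1412, 0.1803]
ee_rot: [1.0, -0.025, 0.0, 0.0]
ft_force: [-0.6, -3.1, 0.1]
grip_width: 0.003
grasp_force: 1.3
```

Emit:
play_rows(plan=[0,0,0,0,-0.003,0,0,0,0,0,0,-0.006,0,0,0,0,0,0,-0.009,0,0])

```text
clock: 16.62
position: [0.5093, -0.1322, 0.1803]
ee_rot: [1.0, -0.025, -0.0, 0.0]
ft_force: [-1.9, -2.3, 0.7]
grip_width: -0.002
grasp_force: 1.3
```

Emit:
play_rows(plan=[0,0,0,0,-0.003,0,0,0,0,0,0,-0.006,0,0,0,0,0,0,-0.009,0,0])

```text
clock: 17.0
position: [0.5097, -0.1244, 0.1803]
ee_rot: [1.0, -0.025, 0.0, 0.001]
ft_force: [-2.0, -7.0, 1.4]
grip_width: -0.002
grasp_force: 3.4
```

Emit:
play_rows(plan=[0,0,0,0,-0.003,0,0,0,0,0,0,-0.006,0,0])

```text
clock: 17.25
position: [0.5099, -0.1187, 0.1803]
ee_rot: [1.0, -0.025, 0.0, 0.001]
ft_force: [-0.9, -10.7, -0.2]
grip_width: 0.0
grasp_force: 5.7
```

Emit:
play_rows(plan=[0,0,0,0,-0.003,0,0,0,0,0,0,-0.006,0,0])

```text
clock: 17.5
position: [0.5102, -0.1142, 0.1804]
ee_rot: [1.0, -0.026, 0.0, 0.002]
ft_force: [-1.4, -12.4, 0.6]
grip_width: 0.0
grasp_force: 6.4
```

Emit:
play_rows(plan=[0,0,0,0,-0.003,0,0,0,0,0,0,-0.006,0,0])

```text
clock: 17.75
position: [0.5104, -0.1087, 0.1804]
ee_rot: [1.0, -0.026, 0.0, 0.002]
ft_force: [-1.0, -14.1, -1.0]
grip_width: -0.002
grasp_force: 7.3
```

Emit:
play_rows(plan=[0,0,0,0,-0.002,0,0])

```text
clock: 17.88
position: [0.5105, -0.1067, 0.1804]
ee_rot: [1.0, -0.026, 0.0, 0.002]
ft_force: [-0.5, -14.0, 0.1]
grip_width: -0.0
grasp_force: 6.9
```

Emit:
play_rows(plan=[0,0,0,0,-0.002,0,0])

```text
clock: 18.0
position: [0.5106, -0.1044, 0.1803]
ee_rot: [1.0, -0.026, 0.0, 0.002]
ft_force: [0.1, -11.6, 0.3]
grip_width: -0.002
grasp_force: 5.8
```

Emit:
play_rows(plan=[0,0,0,0,-0.002,0,0])

```text
clock: 18.12
position: [0.5107, -0.102, 0.1804]
ee_rot: [1.0, -0.026, 0.0, 0.002]
ft_force: [-0.4, -11.6, 0.6]
grip_width: -0.002
grasp_force: 5.9
```

Emit:
play_rows(plan=[0,0,0,0,-0.001,0,0])

```text
clock: 18.25
position: [0.5108, -0.1009, 0.1804]
ee_rot: [1.0, -0.026, 0.0, 0.002]
ft_force: [-1.4, -11.6, 0.7]
grip_width: -0.002
grasp_force: 5.8
```

Emit:
play_rows(plan=[0,0,0,0,-0.001,0,0])

```text
clock: 18.38
position: [0.5109, -0.1, 0.1804]
ee_rot: [1.0, -0.026, 0.0, 0.002]
ft_force: [-0.1, -11.8, 1.3]
grip_width: -0.002
grasp_force: 5.9
```

Emit:
play_rows(plan=[0,0,0,0,-0.001,0,0])

```text
clock: 18.5
position: [0.5109, -0.0991, 0.1803]
ee_rot: [1.0, -0.026, 0.0, 0.001]
ft_force: [-0.4, -12.2, 0.5]
grip_width: -0.003
grasp_force: 5.8
```

Emit:
play_rows(plan=[0,0,0,0,-0.001,0,0])

```text
clock: 18.62
position: [0.511, -0.0979, 0.1804]
ee_rot: [1.0, -0.026, 0.0, 0.001]
ft_force: [-2.1, -10.7, 0.8]
grip_width: -0.0
grasp_force: 5.4
```

Emit:
play_rows(plan=[0,0,0,0,-0.001,0,0])

```text
clock: 18.75
position: [0.511, -0.0967, 0.1803]
ee_rot: [1.0, -0.026, 0.0, 0.001]
ft_force: [-0.2, -8.8, -0.1]
grip_width: -0.0
grasp_force: 4.9
```

Emit:
play_rows(plan=[0,0,0,0,-0.001,0,0])

```text
clock: 18.88
position: [0.5111, -0.0953, 0.1803]
ee_rot: [1.0, -0.026, 0.0, 0.001]
ft_force: [-0.5, -8.5, 0.5]
grip_width: -0.0
grasp_force: 3.9
```

Emit:
play_rows(plan=[0,0,0,0,-0.001,0,0])

```text
clock: 19.0
position: [0.5111, -0.0946, 0.1804]
ee_rot: [1.0, -0.026, 0.0, 0.001]
ft_force: [-0.7, -10.6, 0.2]
grip_width: -0.001
grasp_force: 5.3
```

Emit:
play_rows(plan=[0,0,0,0,-0.0005,0,0])

```text
clock: 19.12
position: [0.5112, -0.0941, 0.1803]
ee_rot: [1.0, -0.026, 0.0, 0.001]
ft_force: [-1.8, -11.3, -0.1]
grip_width: -0.002
grasp_force: 5.2
```

Emit:
play_rows(plan=[0,0,0,0,-0.0005,0,0])

```text
clock: 19.25
position: [0.5112, -0.0938, 0.1803]
ee_rot: [1.0, -0.026, 0.0, 0.001]
ft_force: [-1.4, -11.4, 0.2]
grip_width: 0.001
grasp_force: 5.9
```

Emit:
play_rows(plan=[0,0,0,0,0.001,0,0,0,0,0,0,0.002,0,0,0,0,0,0,0.003,0,0,0,0,0,0,0.004,0,0])

```text
clock: 19.75
position: [0.5111, -0.0954, 0.1803]
ee_rot: [1.0, -0.025, 0.0, -0.0]
ft_force: [-0.5, -2.2, 0.6]
grip_width: -0.001
grasp_force: 0.8
```

Emit:
play_rows(plan=[0,0,0,0,0.001,0,0,0,0,0,0,0.002,0,0])

```text
clock: 20.0
position: [0.5111, -0.0968, 0.1803]
ee_rot: [1.0, -0.024, 0.0, -0.0]
ft_force: [-0.2, 0.1, -0.4]
grip_width: 0.0
grasp_force: 0.0
```

Force fell to zero within 3 mm, so the guard is latched. I back off, rise and check.

Emit:
play_rows(plan=[0,0,0,0,0.005,0,0,0,0,0,0,0.015,0,0,0,0,0,0,0.03,0,0,0,0,0,0,0.04,0,0,0,0,0,0,0.04,-0.05,0,0,0,0,0,0.04,-0.1,0,0,0,0,0,0.04,-0.13,0,0,0,0,0,0.04,-0.13,0,0,0,0,0,0.04,-0.13,0])

```text
clock: 21.12
position: [0.5087, -0.1378, 0.3095]
ee_rot: [1.0, -0.025, -0.0, -0.0]
ft_force: [0.6, -0.8, -0.1]
grip_width: -0.001
grasp_force: 0.0
```

Run:
```python
from h import *
im=shot('wrist','w6.png');im2=shot('scene','s6.png');o=status.get_obs();print(o['position'],o['ft_force'])
cv2.imwrite('pics/c6.png',np.hstack([cv2.resize(im[:,:,::-1],(400,300)),cv2.resize(im2[160:280,190:500,::-1],(400,300))]))
```

```text
[ 0.50852608 -0.13754541  0.30910101] [-0.28143251 -0.7990446  -0.73149709]
```

View pics/c6.png

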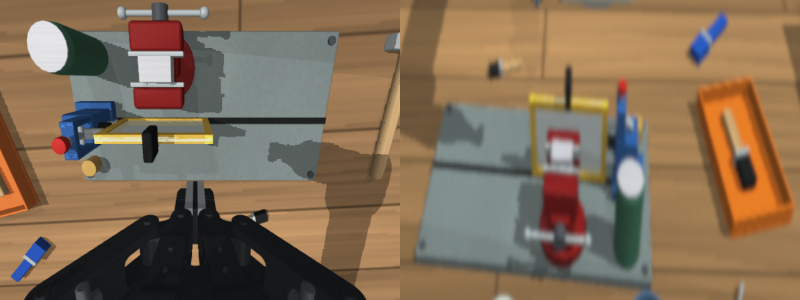

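The guard is shut, with its tongue in the latch (wrist (90,135)) and tab at (150,145). The brush is flat in the tray (scene (740,150)) and the bystanders are in place.

```bash
python3 -c "
from h import *
print(manip.hand_in())"
```

```text
the job is handed in; nothing more can be done
None
```

The brush lies flat in the orange tray and the guard is shut and held by its latch; the job is handed in at about 21 s of the 61 s allowed, though hand-in returned no verdict.

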